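# Clear the badge press and hold it at its depth mark

### The arm

A 7-joint arm with a two-finger parallel gripper is mounted at the origin on the work surface. World frame = base frame: x ahead of the robot, y to its left, z up, the work surface at z = 0. Lengths are in m, angles in rad, forces in N, time in s.
With the tool pointing down it reaches from about 0.4 to 0.85 m from the base axis. Payload 10.4 kg.
Tool frame: the origin (TCP) lies between the finger pads; the fingertips stand ahead of it and the grasp point (between the pads) lies 3 mm ahead of it (r.tips_ahead is the z of the fingertips in the tool frame, in m); z points along the fingers, y is the line along which they close (so a half turn about z gives the same grasp; the last joint's range is limited). The gripper opens to 87 mm and grips with 3 to 60 N. Pads are 19 mm wide; open, the fingers measure 117 mm over their backs; the gripper's body (75 mm by 190 mm) begins 51 mm behind the grasp point.
Start: joints at [1.174, 0.332, -0.065, 1.46, 0.022, 1.35, -0.088], TCP at [0.228, -0.582, 0.245] pointing down, gripper open.
Joint ranges: [-2.6, 2.6], [-0.5, 2.12], [-1.47, 1.34], [0.16, 2.42], [-1.27, 4.41], [0.06, 2.06], [-2.6, 2.6]. Speed limits (rad/s): [2.22, 2.22, 2.79, 2.79, 3.14, 3.14, 3.14].

### API

Orientations are given as a unit quaternion [x, y, z, w].
In Python, from bench import telemetry, camera, get_calibration, r gives the robot as it stands.
- The arm moves only by the tool drive_tool, never from a script. Its argument "series" is one flat list of numbers, 7 for each row, row after row: the turn, a rotation vector about the tool's x, y, z in units of 5 degrees (1.0 is 5 degrees), then the shift along the tool's x, y, z in units of 40 mm (1.0 is 40 mm), then the opening, from -1 (shut) to 1 (fully open). A call has 1 to 10 rows; each row is the pose to reach, as a shift and turn from the pose commanded when the call began, along the tool's axes at that moment; what a row does not reach only later rows make up. A row lasts 1/12 s, in which the tool goes at most 41.7 mm and 7.16 degrees, less where a joint would pass 70% of its speed; a pose out of reach is approached as far as the arm can. A call with a gripper value outside its range is refused whole. The fingers move at their own pace and stop on an object; "grip_force" is the grip in N (left out, the last holds). Time passes only in rows, so rows that repeat a pose let the fingers close. It gives the time, the measured TCP pose, the force, the opening and the grip force at its end, in the units of the state.
- telemetry.read_state(): the state, without advancing time (a new reading comes with each control period).
- camera(name): name is "scene" or "top" or "wrist"; returns the picture (480x640x3 uint8, red, green, blue); there is no depth.
- get_calibration(name): a dict with "fovy" (degrees; the focal length in pixels is half the picture's height over the tangent of half this angle, whatever the lens; pixels are square), "cx", "cy" (the principal point, pixels), "xyz" and "rotation" of the camera in the world. Camera axes: x right, y up, looking along -z (the intrinsics and any distortion apply to the point x, -y, -z); pixel columns grow to the right and rows downward; lengths in m; the calibration is good to about 2 mm. The wrist camera is an equidistant fisheye: a pixel r from the principal point sees the ray r / f radians off the axis. A picture is of the moment at which its call begins: read the wrist's pose just before it. get_calibration takes no time and is no camera call; for the wrist camera it gives the pose at the moment of the call.
- r.close_job(): hands the job in; it is judged then, once.
The state is a dict: "time": time; "joint_positions": joint angles; "joint_vel": joint speeds; "joint_torque": joint torques, N m; "ee_pos": TCP position; "eef_rot": TCP orientation; "ft_force": force on the tool from outside, world axes, zero at the start; "torque": the same for the moment, N m; "width": finger opening in m; "grip_force": force on a finger pad.
Only numpy, scipy, OpenCV 4.12 (cv2) and the standard library are available. Lean on these libraries where they do the work, as an engineer would, in place of code of your own. Each camera call takes 0.05 s, during which the arm holds its last target. There are 200 camera calls.

### The job

Take the scraper block and wipe the four brass slugs off the press bed into the tray in front of it (do not push the slugs with the fingers), then stand the scraper back upright on its cork mat and let go. Then push the press handle down until its white pointer is level with the green block of the depth marker, never on into the red, and keep it pressed there: the program finishes while still holding the handle down. Leave the depth marker as it is set and the other things where they stand.

Things in the scene. Friction and masses are not known exactly. Their poses are not given: they have to be found in the camera images.
- press: Green and aluminium hand press, fixed. Origin on the table top under the bed; -x side towards the robot, z up. Flat bed, top 30 mm up, x -75 to 125, y -75 to 75 mm; beyond x = 70 mm stand the badge nest and the rubber foot over it (steel up to 95 mm high). The handle arm runs along y = -150 mm.
- tray (a point): Centre of the floor of the black open tray along the bed's -x edge, in the press's axes: tray 75 (x) x 170 (y) mm, walls 4 mm thick and 22 mm high, floor 4 mm above the table.
- press_handle (a joint): Spring handle, rad: 0 up (at rest), grows as its pad is pushed down, stop at 0.45. It springs back when let go. It turns about the line through point hinge along the press's y. Holding it down at the pad takes about 6 to 10 N.
- depth_marker (a joint): Angle (rad) at which the depth marker is set, about the same hinge line and from the same zero as press_handle: the pointer is level with the middle of the green block when both joints read the same. Differs each time (0.16 to 0.28); held by light friction only, do not touch.
- hinge (a point): Point on the hinge line (along the press's y) in the plane of the handle arm, 65 mm above the table.
- handle_pad (a point): Centre of the top face of the handle's black pad (55 mm along the arm, 44 mm wide), 235 mm from the hinge towards the press's -x and 11 mm above the arm's mid-line. It moves with the handle; at rest the arm slopes up 0.28 rad towards the pad.
- pointer (a point): White pin (5 mm thick) standing out of the arm to the press's -y side, 130 mm from the hinge; point 40 mm out on the pin. Moves with the handle.
- green_block (a point): Centre of the marker's green block (18 mm high, 152 mm from the hinge, just on the pad side of the pointer pin); the red block below it begins 14 mm under this centre. Its z axis is at right angles to the marker arm, upwards.
- scraper_mid (a point): Scraper block: orange base 36 (x) x 120 (y) x 16 mm high, with an upright wooden grip 18 (x) x 70 (y) mm on top, 70 mm high in all. Point at its centre, half-way up (35 mm above its underside); z up, y along the blade. Grasp across the 18 mm.
- scraper: The same scraper block, origin at the centre of its underside.
- mat: Cork mat for the scraper, 120 (x) x 170 (y) x 4 mm, fixed; origin at the centre of its underside.
- slug1_mid (a point): Brass slug 1, loose disc 20 mm across and 6 mm thick, lying on the bed at the start between x = -52 and 1 mm, y = -34 and 34 mm in the press frame; point at its centre.
- slug2_mid (a point): Brass slug 2, loose disc 20 mm across and 6 mm thick, lying on the bed at the start between x = -52 and 1 mm, y = -34 and 34 mm in the press frame; point at its centre.
- slug3_mid (a point): Brass slug 3, loose disc 20 mm across and 6 mm thick, lying on the bed at the start between x = -52 and 1 mm, y = -34 and 34 mm in the press frame; point at its centre.
- slug4_mid (a point): Brass slug 4, loose disc 20 mm across and 6 mm thick, lying on the bed at the start between x = -52 and 1 mm, y = -34 and 34 mm in the press frame; point at its centre.
- cone_white: Bystander: white thread cone, 56 mm across, 90 mm high; origin at the centre of its underside.
- cone_black: Bystander: black thread cone, 56 mm across, 90 mm high; origin at the centre of its underside.
- mug: Bystander: blue mug, 76 mm across, 90 mm high; origin at the centre of its underside.
- glue: Bystander: white glue bottle, 50 mm across, 130 mm high; origin at the centre of its underside.
- hoop: Bystander: wooden embroidery hoop lying flat, 130 mm across, 12 mm high; origin at the centre of its underside.
- spool: Bystander: red spool, 44 mm across and high; origin at the centre of its underside.
Things that resemble listed ones, but are neither listed nor needed, are in the scene too. There is more than one size of the scraper; the job needs the middle-sized.

How it is judged:
By the outcome, as a careful person would: the job done as asked, in the order asked, and still so for the second after the job is handed in, while the arm keeps its last pose, push and grip.
It also fails if it takes over 64 s, if anything falls off the work surface, if the arm or the gripper's body presses on something with over 40 N, if the wrist force passes 120 N, or if a joint passes its speed limit or range.

## Working session

There is one attempt and no reset: what is moved stays moved. The work goes in short steps, Python scripts to look and compute and a tool call to move; the robot and the scene stay as the last step left them, time stands still between calls to the robot, and variables do not carry over. Pictures are saved under pics/ and viewed, at most 10 in all, crops included, and the job is handed in when it is done.

Besides the shell and the picture viewer there is one more tool, called after "Emit:" as name(argument=value, ...) on one line, values as JSON. drive_tool: Moves the arm, as the interface text tells. Its arguments: {"type":"object","properties":{"series":{"type":"array"},"grip_force":{"type":"number"}},"required":["series"]}

```bash
mkdir -p pics; cat > h.py <<'E'
import numpy as np,cv2
from scipy.spatial.transform import Rotation as R
from bench import telemetry,camera,get_calibration,r
def cal(n):
    c=get_calibration(n); f=240/np.tan(np.radians(c['fovy'])/2)
    M=np.array(c['rotation'],float)
    if M.size==4: M=R.from_quat(M).as_matrix()
    return c,f,M.reshape(3,3),np.array(c['xyz'])
def snap(n,name):
    im=camera(n); cv2.imwrite(f'pics/{name}.png',im[:,:,::-1]); return im
def ray(n,u,v,C=None):
    c,f,M,t=C or cal(n); a=np.array([u-c['cx'],v-c['cy']])/f
    if n=='wrist':
        th=np.hypot(*a); s=np.sin(th)/max(th,1e-9); d=np.array([a[0]*s,-a[1]*s,-np.cos(th)])
    else: d=np.array([a[0],-a[1],-1.])
    return t,M@d
def at_z(n,u,v,z,C=None):
    t,d=ray(n,u,v,C); return t+d*(z-t[2])/d[2]
def proj(n,p,C=None):
    c,f,M,t=C or cal(n); q=M.T@(np.array(p)-t); a=np.array([q[0],-q[1]])
    if n=='wrist':
        h=np.hypot(*a); a=a/max(h,1e-9)*np.arctan2(h,-q[2])
    else: a=a/-q[2]
    return a*f+[c['cx'],c['cy']]
E
python3 - <<'E'
from h import *
for n in('top','scene','wrist'):
    print(n,get_calibration(n))
snap('top','top1');snap('scene','scene1')
print(telemetry.read_state(),r.tips_ahead)
E
```

```text
top {'fovy': 46.93564641668515, 'cx': 315.2186868255818, 'cy': 240.8275967393049, 'xyz': array([0.4504905 , 0.05920214, 1.39710358]), 'rotation': array([ 0.01318901, -0.01985248, -0.70392249,  0.70987679])}
scene {'fovy': 51.350064481862915, 'cx': 315.15991340847563, 'cy': 235.45468531093397, 'xyz': array([ 1.70871418, -0.0463516 ,  0.94362354]), 'rotation': array([0.33515908, 0.31547681, 0.60440359, 0.65026077])}
wrist {'fovy': 65.70646984690485, 'cx': 325.92921702367255, 'cy': 240.69245371511653, 'xyz': array([ 0.29734993, -0.55446797,  0.38310093]), 'rotation': array([-0.11249834,  0.07800094, -0.55824751,  0.81830294])}
{'time': 0.1, 'joint_positions': array([ 1.17440013,  0.33280348, -0.06467189,  1.46086411,  0.02163236,
        1.34987486, -0.08851417]), 'joint_vel': array([-2.34701611e-03, -1.92495626e-05, -1.08721754e-03,  1.39334962e-05,
       -1.09757132e-03,  2.41070986e-04, -4.50536820e-04]), 'joint_torque': array([ 2.14963184e-03, -6.24545574e+01,  2.51982640e-02, -3.90713739e+01,
       -6.13750541e-02,  3.66359402e-02, -2.72486051e-05]), 'ee_pos': array([ 0.22807901, -0.58156191,  0.24383342]), 'eef_rot': array([ 9.82586465e-01,  1.85804862e-01, -1.63648196e-04, -6.05210095e-04]), 'ft_force': array([-0.39318312, -0.13458188,  0.7978101 ]), 'torque': array([ 0.02900658, -0.05282172,  0.03800325]), 'grip_force': 0.0, 'width': 0.08709152573126139} 0.022
```

View pics/top1.png

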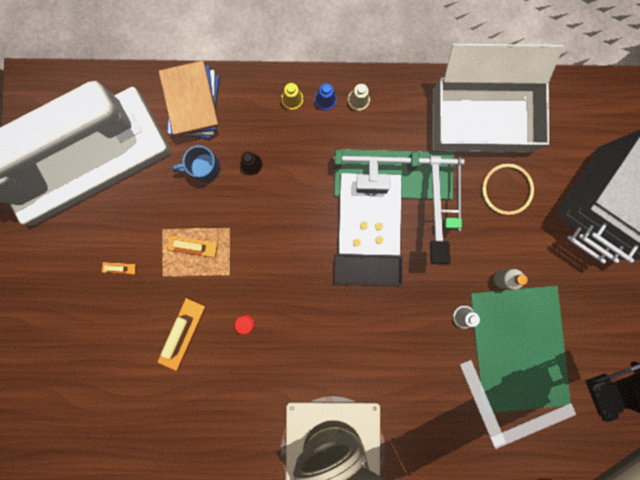

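View pics/scene1.png

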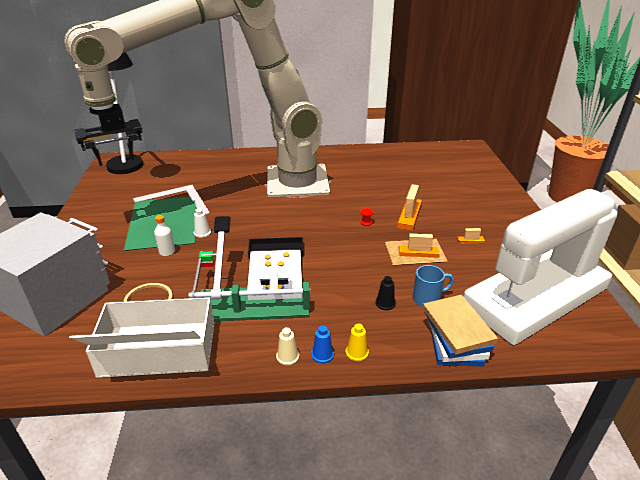

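Pictures: the top view shows three scraper lookalikes: small (118,268), one on the cork mat (192,246) and large (181,334). I pick the mat one as middle-sized. The press bed is around (370,220), the tray (368,270), the pad (440,252) and the green block (454,223). I'll check the choice and measure using crops.

```bash
python3 - <<'E'
from h import *
im=cv2.imread('pics/top1.png')
a=cv2.resize(im[145:295,325:475],None,fx=4,fy=4,interpolation=cv2.INTER_CUBIC)
cv2.imwrite('pics/c_press.png',a)
hsv=cv2.cvtColor(im,cv2.COLOR_BGR2HSV)
C=cal('top')
def blobs(lo,hi,z,box,mn=6,nm=''):
    x0,y0,x1,y1=box
    m=cv2.inRange(hsv,lo,hi)[y0:y1,x0:x1]
    n,l,s,c=cv2.connectedComponentsWithStats(m)
    for i in range(1,n):
        if s[i,4]<mn: continue
        pts=np.argwhere(l==i)[:,::-1]+[x0,y0]
        w=np.array([at_z('top',*p,z,C)[:2] for p in pts]).astype(np.float32)
        print(nm,c[i]+[x0,y0],s[i,4],at_z('top',*(c[i]+[x0,y0]),z,C)[:2].round(4),[np.round(q,4) for q in cv2.minAreaRect(w)])
blobs((8,180,150),(20,255,255),.012,(90,220,240,380),30,'orange')
blobs((15,60,180),(30,175,255),.072,(90,220,240,380),20,'grip')
blobs((15,100,120),(35,255,255),.033,(335,190,405,257),6,'slug')
blobs((0,0,190),(180,40,255),.03,(335,170,405,262),200,'bed')
blobs((0,0,0),(180,255,60),.022,(325,245,410,290),100,'tray')
blobs((0,0,0),(180,255,45),.12,(425,235,455,270),60,'pad')
blobs((50,200,150),(70,255,255),.11,(440,210,470,235),20,'green')
print('size px/m', C[1]/1.38)
E
```

```text
orange [187.3875 250.8625] 80 [0.4874 0.3659] [array([0.4872, 0.3648]), array([0.0756, 0.0068]), np.float64(81.5064)]
orange [120.49044586 267.40764331] 157 [0.4448 0.5316] [array([0.4438, 0.5377]), array([0.0835, 0.0265]), np.float64(86.5158)]
orange [196.63157895 303.89473684] 38 [0.3556 0.3404] [array([0.3574, 0.3415]), array([0.0512, 0.016 ]), np.float64(48.0726)]
orange [176.63636364 353.68181818] 330 [0.2323 0.3876] [array([0.2701, 0.3804]), array([0.0533, 0.1536]), np.float64(64.2529)]
grip [195.825 229.3  ] 40 [0.5377 0.3334] [array([0.5372, 0.3342]), array([0.0091, 0.046 ]), np.float64(10.0185)]
grip [212.125      233.16666667] 24 [0.5288 0.2942] [array([0.528 , 0.2933]), array([0.0226, 0.0118]), np.float64(63.9483)]
grip [188.68469657 246.82453826] 758 [0.4955 0.3497] [array([0.4906, 0.3494]), array([0.1273, 0.0761]), np.float64(85.5003)]
grip [201.75 233.7 ] 20 [0.5273 0.319 ] [array([0.5265, 0.3185]), array([0.0096, 0.0144]), np.float64(0.5039)]
grip [223.34831461 254.64044944] 89 [0.4775 0.2666] [array([0.4785, 0.2664]), array([0.0342, 0.0295]), np.float64(6.6396)]
grip 
[... 559 characters left out ...]
, array([0.0262, 0.1049]), np.float64(67.4847)]
slug [363.3030303  225.09090909] 33 [ 0.5544 -0.0721] [array([ 0.5546, -0.0726]), array([0.0149, 0.0124]), np.float64(0.2481)]
slug [378.38235294 226.02941176] 34 [ 0.5524 -0.1095] [array([ 0.5524, -0.1098]), array([0.0149, 0.0124]), np.float64(0.1753)]
slug [378.84375 239.625  ] 32 [ 0.5187 -0.1107] [array([ 0.5184, -0.1105]), array([0.0122, 0.014 ]), np.float64(45.3205)]
slug [356.375   242.34375] 32 [ 0.5115 -0.0552] [array([ 0.5111, -0.0555]), array([0.0124, 0.0124]), np.float64(0.4916)]
bed [370.14863636 213.83863636] 4400 [ 0.5828 -0.0893] [array([ 0.5879, -0.089 ]), array([0.2095, 0.1492]), np.float64(0.0589)]
size px/m 400.5876722991882
```

View pics/c_press.png

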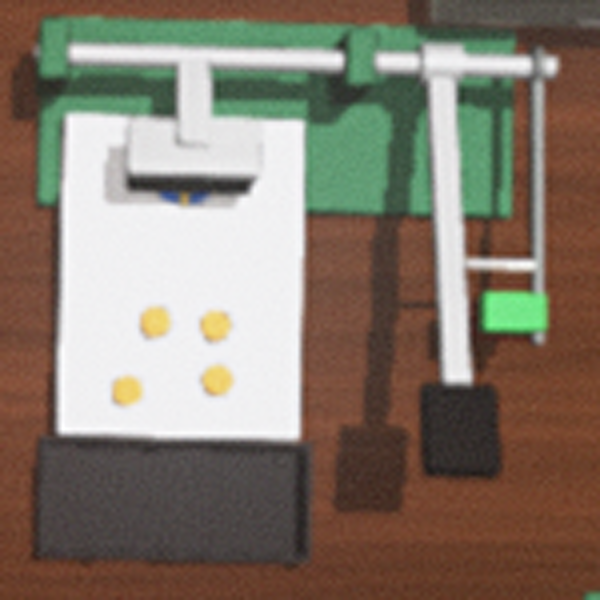

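The crop shows the bed's front corners at about (339,254) and (400,254.5) in the full picture, its back corners at (341.5,173.5) and (401.5,175), four slugs, the pad at (440,252) and the green block at (454,223). Next, the scraper crop.

```bash
python3 - <<'E'
from h import *
im=cv2.imread('pics/top1.png')
cv2.imwrite('pics/c_scr.png',cv2.resize(im[220:380,90:250],None,fx=3.75,fy=3.75,interpolation=cv2.INTER_CUBIC))
C=cal('top')
P=[at_z('top',325+u/4,145+v/4,.03,C) for u,v in((57,437),(300,439),(66,114),(306,121))]
for p in P: print(p.round(4))
f=(P[0]+P[1])/2; b=(P[2]+P[3])/2
d=b-f; ya=np.arctan2(d[1],d[0]); e=P[0]-P[1]; yb=np.arctan2(-e[0],e[1])
print(ya,yb,np.linalg.norm(d),np.linalg.norm(e))
for y in(ya,yb,(ya+yb)/2):
    o=f[:2]+.075*np.array([np.cos(y),np.sin(y)]); print(y,o)
# tray corners at z=.022
for u,v in((36,438),(308,443),(34,556),(305,561)): print('tray',at_z('top',325+u/4,145+v/4,.022,C).round(4))
E
```

```text
[ 0.4818 -0.0132  0.03  ]
[ 0.4818 -0.1637  0.03  ]
[ 0.6829 -0.0175  0.03  ]
[ 0.68   -0.1672  0.03  ]
-0.019796015538137923 0.0001878777684607116 0.19975817349707856 0.15052316988087833
-0.019796015538137923 [ 0.55675124 -0.08989627]
0.0001878777684607116 [ 0.55676593 -0.08839758]
-0.009804068884838606 [ 0.55676233 -0.08914696]
tray [ 0.4812 -0.0005  0.022 ]
tray [ 0.4795 -0.17    0.022 ]
tray [4.08e-01 2.00e-04 2.20e-02]
tray [ 0.4062 -0.1682  0.022 ]
```

View pics/c_scr.png

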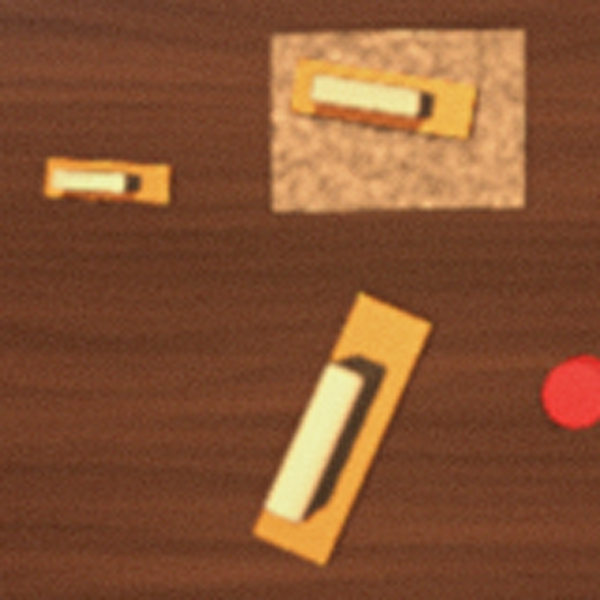

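The scraper crop shows three sizes. The one on the mat has base corners at crop (298,60), (475,85), (467,137) and (292,107). The grip is across its short side. The sizes will confirm the choice.

```bash
python3 - <<'E'
from h import *
C=cal('top')
g=lambda L,z:np.array([at_z('top',90+u/3.75,220+v/3.75,z,C)[:2] for u,v in L])
b=g([(296,60),(475,85),(468,137),(292,107)],.02); m=g([(272,33),(525,30),(523,206),(273,212)],.004)
gr=g([(312,77),(423,89),(418,117),(311,99)],.074)
for n,q in(('base',b),('mat',m),('grip',gr)):
    d=q[0]-q[1]; d2=q[3]-q[2]; print(n,q.mean(0).round(4),np.linalg.norm(d),np.linalg.norm(q[0]-q[3]),np.degrees([np.arctan2(*d[::-1]),np.arctan2(*d2[::-1])]))
R0=R.from_quat(telemetry.read_state()['eef_rot']).as_matrix();print(R0.round(3))
t=np.array([.46,.33,.26]); s=telemetry.read_state()['ee_pos']
for p in([.42,-.2,.25],[.5,.33,.22]): print((R0.T@(np.array(p)-s))/.04)
E
```

```text
base [0.4996 0.3527] 0.11987799369841584 0.031286664544522176 [82.53110058 80.80599876]
mat [0.4849 0.3454] 0.1696872878263675 0.12001878883657963 [91.1901921  91.83611599]
grip [0.4987 0.3519] 0.07110012120085614 0.014039622796095831 [84.31155823 80.93060106]
[[ 0.931  0.365 -0.001]
 [ 0.365 -0.931  0.001]
 [-0.    -0.001 -1.   ]]
[ 7.94979818 -7.12864845 -0.14602141]
[ 14.64986701 -18.73255282   0.61783801]
```

Emit:
drive_tool(series=[0, 0, -12, 8, -7, -1, 1, 0, 0, -12, 8, -7, -1, 1, 0, 0, -12, 8, -7, -1, 1, 0, 0, -12, 8, -7, -1, 1, 0, 0, -12, 8, -7, -1, 1, 0, 0, -12, 8, -7, -1, 1, 0, 0, -12, 8, -7, -1, 1, 0, 0, -12, 8, -7, -1, 1, 0, 0, -12, 8, -7, -1, 1, 0, 0, -12, 8, -7, -1, 1])

```text
time: 0.93
ee_pos: [0.4194, -0.2116, 0.2837]
eef_rot: [0.757, 0.654, -0.0, 0.0]
ft_force: [2.0, -0.7, -0.3]
width: 0.0873
grip_force: 0.0
```

Emit:
drive_tool(series=[0, 0, 0, 12, 0, 0, 1, 0, 0, 0, 12, 0, 0, 1, 0, 0, 0, 12, 0, 0, 1, 0, 0, 0, 12, 0, 0, 1, 0, 0, 0, 12, 0, 0, 1, 0, 0, 0, 12, 0, 0, 1, 0, 0, 0, 12, 0, 0, 1, 0, 0, 0, 12, 0, 0, 1, 0, 0, 0, 12, 0, 0, 1, 0, 0, 0, 12, 0, 0, 1])

```text
time: 1.77
ee_pos: [0.4812, 0.2002, 0.2836]
eef_rot: [0.758, 0.652, 0.0, 0.0]
ft_force: [1.8, 0.2, 0.2]
width: 0.0867
grip_force: 0.0
```

```bash
python3 - <<'E'
from h import *
C=cal('wrist'); im=snap('wrist','w1'); import pickle; pickle.dump(C,open('w1.pkl','wb'))
s=telemetry.read_state(); print(s['time'],s['ee_pos'],s['joint_vel'].round(2),C[3],(-C[2][:,2]).round(3)); print(proj('wrist',[.4995,.352,.074],C))
E
```

```text
1.8167 [0.47993605 0.2086338  0.28334906] [ 0.07 -0.08  0.03  0.07 -0.11 -0.01  0.24] [0.49248759 0.27362027 0.42298814] [-0.041 -0.267 -0.963]
[320.6985527   56.62602171]
```

View pics/w1.png

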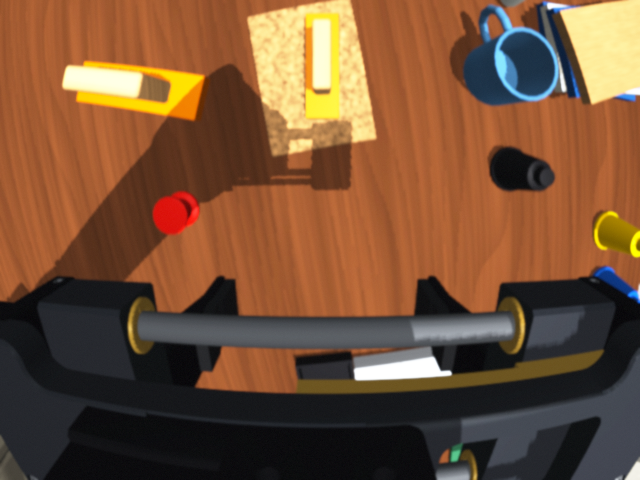

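The picture shows the middle scraper's grip top at (321,56), where my estimate projects (320.7,56.6). It is aligned with the tool, so the position is confirmed. I'm moving above it.

Emit:
drive_tool(series=[0, 0, 0, 3.6, 0, 2, 1, 0, 0, 0, 3.6, 0, 2, 1, 0, 0, 0, 3.6, 0, 2, 1, 0, 0, 0, 3.6, 0, 2, 1, 0, 0, 0, 3.6, 0, 3.3, 1, 0, 0, 0, 3.6, 0, 3.9, 1, 0, 0, 0, 3.6, 0, 3.9, 1, 0, 0, 0, 3.6, 0, 3.9, 1])

```text
time: 2.48
ee_pos: [0.5021, 0.34, 0.1266]
eef_rot: [0.758, 0.652, -0.002, -0.0]
ft_force: [0.1, -0.3, 0.8]
width: 0.087
grip_force: 0.0
```

Emit:
drive_tool(series=[0, 0, 0, 0.2, -0.1, 0.5, 1, 0, 0, 0, 0.2, -0.1, 1, 1, 0, 0, 0, 0.2, -0.1, 1.4, 1, 0, 0, 0, 0.2, -0.1, 1.8, 1, 0, 0, 0, 0.2, -0.1, 1.8, 1, 0, 0, 0, 0.2, -0.1, 1.8, 1])

```text
time: 2.98
ee_pos: [0.5011, 0.3494, 0.0577]
eef_rot: [0.758, 0.652, 0.001, 0.0]
ft_force: [-1.0, 0.3, 0.2]
width: 0.0873
grip_force: 0.0
```

Emit:
drive_tool(series=[0, 0, 0, 0, 0, 0.1, -1, 0, 0, 0, 0, 0, 0.1, -1, 0, 0, 0, 0, 0, 0.1, -1, 0, 0, 0, 0, 0, 0.1, -1, 0, 0, 0, 0, 0, 0.1, -1, 0, 0, 0, 0, 0, 0.1, -1, 0, 0, 0, 0, 0, 0.1, -1, 0, 0, 0, 0, 0, 0.1, -1, 0, 0, 0, 0, 0, 0.1, -1, 0, 0, 0, 0, 0, 0.1, -1], grip_force=35)

```text
time: 3.82
ee_pos: [0.5, 0.3493, 0.0515]
eef_rot: [0.758, 0.652, -0.0, 0.0]
ft_force: [0.5, 0.5, -0.4]
width: 0.0285
grip_force: 0.0
```

Emit:
drive_tool(series=[0, 0, 0, 0, 0, 0, -1, 0, 0, 0, 0, 0, 0, -1, 0, 0, 0, 0, 0, 0, -1, 0, 0, 0, 0, 0, 0, -1, 0, 0, 0, 0, 0, 0, -1])

```text
time: 4.23
ee_pos: [0.5, 0.3493, 0.0515]
eef_rot: [0.758, 0.652, -0.0, 0.0]
ft_force: [0.5, 0.6, -1.3]
width: 0.0174
grip_force: 35.0
```

Emit:
drive_tool(series=[0, 0, 0, 0, 0, -1, -1, 0, 0, 0, 0, 0, -2, -1, 0, 0, 0, 0, 0, -3, -1, 0, 0, -0.4, -1, 0.4, -4, -1, 0, 0, -0.8, -2, 0.8, -4, -1, 0, 0, -1.2, -3, 1.2, -4, -1, 0, 0, -1.6, -4, 1.6, -4, -1, 0, 0, -1.6, -5, 2, -4, -1, 0, 0, -1.6, -5.9, 2.3, -4, -1, 0, 0, -1.6, -6.8, 2.6, -4, -1])

```text
time: 5.07
ee_pos: [0.5602, 0.0742, 0.2116]
eef_rot: [0.711, 0.703, -0.0, 0.0]
ft_force: [0.1, 0.1, -1.7]
width: 0.0181
grip_force: 35.0
```

Emit:
drive_tool(series=[0, 0, 0, -1, 0.2, 0, -1, 0, 0, 0, -2, 0.4, 0, -1, 0, 0, 0, -3, 0.6, 0, -1, 0, 0, 0, -3.9, 0.7, 0, -1, 0, 0, 0, -3.9, 0.7, 0, -1, 0, 0, 0, -3.9, 0.7, 0.6, -1, 0, 0, 0, -3.9, 0.7, 1.2, -1, 0, 0, 0, -3.9, 0.7, 1.8, -1, 0, 0, 0, -3.9, 0.7, 2.3, -1, 0, 0, 0, -3.9, 0.7, 2.3, -1])

```text
time: 5.9
ee_pos: [0.584, -0.0797, 0.1153]
eef_rot: [0.711, 0.704, -0.002, -0.003]
ft_force: [-1.4, -0.7, -2.4]
width: 0.0178
grip_force: 35.0
```

```bash
python3 - <<'E'
from h import *
s=telemetry.read_state(); print(s['time'],s['ee_pos'],s['eef_rot'])
im=snap('top','top2'); w=snap('wrist','w2')
a=cv2.resize(im[145:295,325:475],None,fx=2.7,fy=2.7,interpolation=cv2.INTER_CUBIC)[:,:,::-1]
b=cv2.resize(w,(395,296))[:,:,::-1]; o=np.zeros((405,800,3),np.uint8); o[:,:405]=a; o[:296,405:]=b; cv2.imwrite('pics/m2.png',o)
E
```

```text
5.9 [ 0.58403634 -0.0797216   0.1153429 ] [ 0.71060461  0.70358409 -0.00191777 -0.00261544]
```

View pics/m2.png

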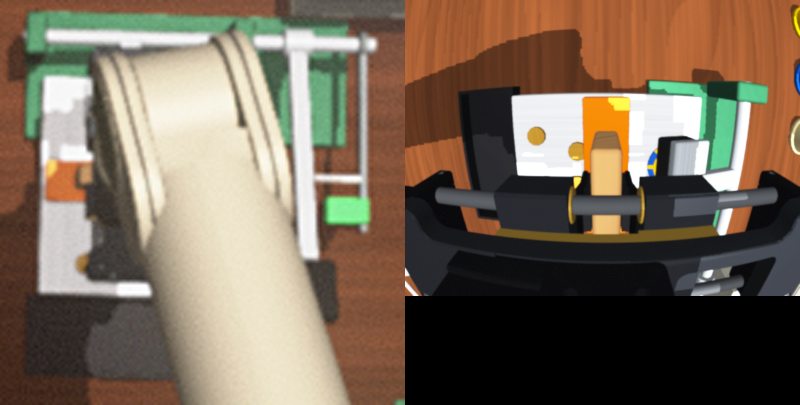

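Emit:
drive_tool(series=[0, 0, 0, 0, 0.15, 0, -1, 0, 0, 0, 0, 0.15, 0, -1, 0, 0, 0, 0, 0.15, 0, -1, 0, 0, 0, 0, 0.15, 0, -1])

```text
time: 6.33
ee_pos: [0.5931, -0.0799, 0.1204]
eef_rot: [0.711, 0.704, 0.0, 0.001]
ft_force: [-0.8, -0.8, -1.6]
width: 0.0181
grip_force: 35.0
```

Emit:
drive_tool(series=[0, 0, 0, -0.25, 0, 0.3, -1, 0, 0, 0, -0.25, 0, 0.6, -1, 0, 0, 0, -0.25, 0, 0.8, -1, 0, 0, 0, -0.25, 0, 0.9, -1, 0, 0, 0, -0.25, 0, 0.95, -1, 0, 0, 0, -0.25, 0, 0.95, -1, 0, 0, 0, -0.25, 0, 0.95, -1])

```text
time: 6.92
ee_pos: [0.5927, -0.0897, 0.0817]
eef_rot: [0.711, 0.704, 0.0, 0.0]
ft_force: [-0.2, -0.2, -0.9]
width: 0.0176
grip_force: 35.0
```

Lower gently until the wrist force shows contact.

Emit:
drive_tool(series=[0, 0, 0, 0, 0, 0.04, -1, 0, 0, 0, 0, 0, 0.07, -1, 0, 0, 0, 0, 0, 0.09, -1, 0, 0, 0, 0, 0, 0.09, -1, 0, 0, 0, 0, 0, 0.09, -1])

```text
time: 7.33
ee_pos: [0.5926, -0.09, 0.078]
eef_rot: [0.711, 0.704, 0.0, 0.0]
ft_force: [0.0, 0.1, -2.3]
width: 0.0175
grip_force: 35.0
```

Emit:
drive_tool(series=[0, 0, 0, 0, -0.2, 0, -1, 0, 0, 0, 0, -0.4, 0, -1, 0, 0, 0, 0, -0.6, 0, -1, 0, 0, 0, 0, -0.8, 0, -1, 0, 0, 0, 0, -1.0, 0, -1, 0, 0, 0, 0, -1.2, 0, -1, 0, 0, 0, 0, -1.4, 0, -1, 0, 0, 0, 0, -1.55, 0, -1, 0, 0, 0, 0, -1.7, 0, -1, 0, 0, 0, 0, -1.85, 0, -1])

```text
time: 8.17
ee_pos: [0.518, -0.0892, 0.0781]
eef_rot: [0.711, 0.703, 0.0, 0.0]
ft_force: [0.2, 0.1, -1.8]
width: 0.0176
grip_force: 35.0
```

Emit:
drive_tool(series=[0, 0, 0, 0, -0.15, 0, -1, 0, 0, 0, 0, -0.3, 0, -1, 0, 0, 0, 0, -0.45, 0, -1, 0, 0, 0, 0, -0.6, 0, -1, 0, 0, 0, 0, -0.75, 0, -1, 0, 0, 0, 0, -0.85, 0, -1, 0, 0, 0, 0, -0.85, 0, -1, 0, 0, 0, 0, -0.85, 0, -1])

```text
time: 8.83
ee_pos: [0.4845, -0.089, 0.0781]
eef_rot: [0.711, 0.703, -0.0, 0.0]
ft_force: [-0.2, 0.2, -1.7]
width: 0.0176
grip_force: 35.0
```

Emit:
drive_tool(series=[0, 0, 0, 0, 0, -0.5, -1, 0, 0, 0, 0, 0, -1.5, -1, 0, 0, 0, 0, 0, -2.5, -1, 0, 0, 0, 0, 0, -3.4, -1, 0, 0, 0.4, 1, 0, -3.4, -1, 0, 0, 0.8, 2, 0, -3.4, -1, 0, 0, 1.2, 3, 0, -3.4, -1, 0, 0, 1.6, 4, 0, -3.4, -1, 0, 0, 1.6, 5, 0, -3.4, -1, 0, 0, 1.6, 6, 0, -3.4, -1])

```text
time: 9.67
ee_pos: [0.487, 0.153, 0.2143]
eef_rot: [0.758, 0.652, 0.0, 0.0]
ft_force: [1.2, -0.5, -0.8]
width: 0.018
grip_force: 35.0
```

```bash
python3 - <<'E'
from h import *
im=snap('top','top3'); sc=snap('scene','scene3')
a=cv2.resize(im[145:295,325:475],None,fx=2.66,fy=2.66,interpolation=cv2.INTER_CUBIC)[:,:,::-1]
b=cv2.resize(sc[190:330,180:320],(399,399),interpolation=cv2.INTER_CUBIC)[:,:,::-1]; cv2.imwrite('pics/m3.png',np.hstack([a,b]))
E
```

```text
(no output)
```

View pics/m3.png

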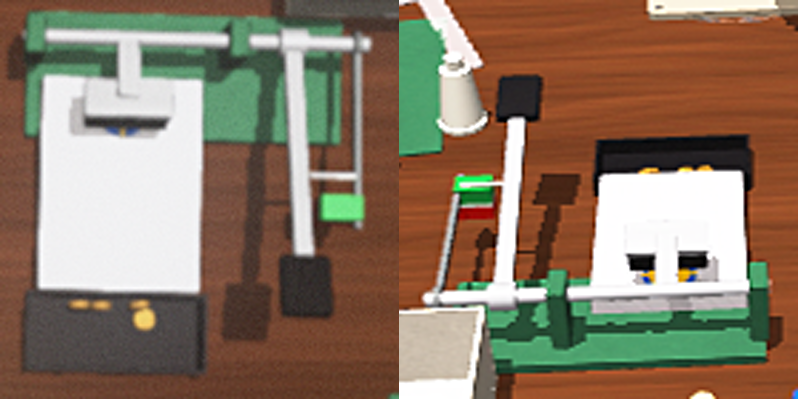

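Four slugs are off the bed. One lies flat in the tray, and three show as slivers by the near wall at crop (79,303), (101,305) and (140,303), so they are leaning on edge. I'll check that they are inside the tray while measuring the marker.

```bash
python3 - <<'E'
from h import *
C=cal('top'); S=cal('scene'); im=cv2.imread('pics/top3.png'); sc=cv2.imread('pics/scene3.png')
def seg(im,lo,hi,box,mn):
    x0,y0,x1,y1=box; m=cv2.inRange(cv2.cvtColor(im,cv2.COLOR_BGR2HSV)[y0:y1,x0:x1],lo,hi)
    n,l,s,c=cv2.connectedComponentsWithStats(m)
    return [(c[i]+[x0,y0],s[i]+[x0,y0,0,0,0]) for i in range(1,n) if s[i,4]>=mn]
for c,s in seg(im,(12,90,90),(35,255,255),(330,252,405,290),3):
    print('slug',c.round(1),s,[at_z('top',*c,z,C)[:2].round(4) for z in(.007,.015,.025)])
print('wall inner pix at y=-.09: rim',proj('top',[.4778,-.09,.022],C),'bed edge',proj('top',[.4818,-.09,.03],C))
print('rim scene', proj('scene',[.4778,-.06,.022],S),'bed edge',proj('scene',[.4818,-.06,.03],S))
for c,s in seg(sc,(12,90,90),(35,255,255),(250,230,310,262),2): print('scene slug',c.round(1),s)
def tri(pa,pb):
    (a,d),(b,e)=ray('top',*pa,C),ray('scene',*pb,S)
    k=np.linalg.lstsq(np.c_[d,-e],b-a,rcond=None)[0]; p,q=a+d*k[0],b+e*k[1]; return (p+q)/2,np.linalg.norm(p-q)
gt=seg(im,(50,150,120),(70,255,255),(440,210,470,235),20); gs=seg(sc,(50,200,60),(70,255,255),(195,245,220,275),5)
for x in gt:print('gt',x)
for x in gs:print('gs',x)
rs=seg(sc,(0,200,60),(8,255,255),(195,250,225,280),5); print('red',rs)
print('tri',tri(gt[0][0],gs[0][0]))
# expected green in both views for m
y=-.01
o=np.array([.5568,-.0891]); ex=np.array([np.cos(y),np.sin(y)]); ey=np.array([-np.sin(y),np.cos(y)])
# handle pad & hinge check
pad=seg(im,(0,0,0),(180,255,45),(425,235,455,270),60)
for x in pad: print('pad',x, at_z('top',*x[0],.14,C))
for x in seg(sc,(0,0,0),(180,255,60),(205,205,240,240),30): print('pad scene',x); print(tri(pad[0][0],x[0]))
E
```

```text
slug [358.7 259.2] [351 257  16   5  55] [array([ 0.4701, -0.0634]), array([ 0.47  , -0.0627]), array([ 0.4699, -0.0618])]
slug [378.3 263. ] [374 257  10  13  89] [array([ 0.461 , -0.1128]), array([ 0.4609, -0.1118]), array([ 0.4608, -0.1106])]
wall inner pix at y=-.09: rim [369.92518391 256.1692383 ] bed edge [370.28150405 254.49176116]
rim scene [284.09444184 250.60164762] bed edge [284.01279334 249.29297299]
scene slug [267.5 249.6] [264 249   8   2  14]
scene slug [283.8 248.7] [278 248  12   2  18]
gs (array([206.04225352, 256.56338028]), array([200, 252,  13,   9,  71]))
red [(array([207.5       , 264.15517241]), array([201, 258,  14,  10,  58]))]Traceback (most recent call last):
  File "<stdin>", line 19, in <module>
IndexError: list index out of range
```

```bash
cat > m.py <<'E'
from h import *
C=cal('top'); S=cal('scene')
def seg(im,lo,hi,box,mn):
    x0,y0,x1,y1=box; m=cv2.inRange(cv2.cvtColor(im,cv2.COLOR_BGR2HSV)[y0:y1,x0:x1],lo,hi)
    n,l,s,c=cv2.connectedComponentsWithStats(m)
    return sorted([(c[i]+[x0,y0],s[i]+[x0,y0,0,0,0]) for i in range(1,n) if s[i,4]>=mn],key=lambda t:-t[1][4])
def tri(pa,pb):
    (a,d),(b,e)=ray('top',*pa,C),ray('scene',*pb,S)
    k=np.linalg.lstsq(np.c_[d,-e],b-a,rcond=None)[0]; p,q=a+d*k[0],b+e*k[1]; return ((p+q)/2).round(4),np.linalg.norm(p-q).round(4)
y=-.01; o=np.array([.5568,-.0891]); ex=np.array([np.cos(y),np.sin(y)]); ey=np.array([-np.sin(y),np.cos(y)])
def W(x,yy,z): return np.r_[o+ex*x+ey*yy,z]
E
python3 - <<'E'
from m import *
im=cv2.imread('pics/top3.png'); sc=cv2.imread('pics/scene3.png')
gt=seg(im,(45,80,120),(80,255,255),(440,212,462,235),20)
gs=seg(sc,(45,120,60),(80,255,255),(195,245,220,275),5)
rs=seg(sc,(0,150,60),(10,255,255),(195,250,225,280),5)
pad=seg(im,(0,0,0),(180,255,60),(425,235,455,270),60); ps=seg(sc,(0,0,0),(180,255,70),(205,205,240,240),30)
for n,x in(('gt',gt),('gs',gs),('rs',rs),('pad',pad),('ps',ps)):print(n,x)
print('green',tri(gt[0][0],gs[0][0]),'pad',tri(pad[0][0],ps[0][0]))
E
```

```text
gt [(array([453.32692308, 222.55769231]), array([446, 218,  16,  10, 156]))]
gs [(array([205.96808511, 256.13829787]), array([199, 251,  14,  11,  94]))]
rs [(array([206.58490566, 270.30660377]), array([198, 256,  18,  24, 212])), (array([199.45121951, 255.97560976]), array([195, 250,  21,  21,  82])), (array([223.06349206, 265.22222222]), array([221, 250,   4,  28,  63]))]
pad [(array([439.39709443, 252.39467312]), array([430, 241,  20,  23, 413]))]
ps [(array([221.63755459, 224.01746725]), array([214, 216,  16,  17, 229]))]
green (array([ 0.5591, -0.2832,  0.0763]), np.float64(0.0022)) pad (array([ 0.4855, -0.237 ,  0.1348]), np.float64(0.0003))
```

Emit:
drive_tool(series=[0, 0, 0, 1, 0, 0, -1, 0, 0, 0, 2, 0, 0, -1, 0, 0, 0, 3, 0, 0, -1, 0, 0, 0, 4, 0, 0, -1, 0, 0, 0, 4.7, -0.1, 0, -1, 0, 0, 0, 4.7, -0.1, 0, -1, 0, 0, 0, 4.7, -0.1, 1, -1, 0, 0, 0, 4.7, -0.1, 2, -1, 0, 0, 0, 4.7, -0.1, 3, -1, 0, 0, 0, 4.7, -0.1, 3, -1])

```text
time: 10.6
ee_pos: [0.5082, 0.3344, 0.0863]
eef_rot: [0.758, 0.652, -0.005, -0.001]
ft_force: [-1.8, -1.4, -2.8]
width: 0.0177
grip_force: 35.0
```

Emit:
drive_tool(series=[0, 0, 0, 0, 0, 0, -1, 0, 0, 0, 0, 0, 0, -1, 0, 0, 0, 0, 0, 0, -1])

```text
time: 10.85
ee_pos: [0.5123, 0.3389, 0.097]
eef_rot: [0.758, 0.652, 0.002, 0.0]
ft_force: [0.4, 0.6, -1.2]
width: 0.0176
grip_force: 35.0
```

Emit:
drive_tool(series=[0, 0, 0, 0.2, -0.3, 0.2, -1, 0, 0, 0, 0.2, -0.35, 0.5, -1, 0, 0, 0, 0.2, -0.35, 0.8, -1, 0, 0, 0, 0.2, -0.35, 0.95, -1, 0, 0, 0, 0.2, -0.35, 1.05, -1, 0, 0, 0, 0.2, -0.35, 1.1, -1, 0, 0, 0, 0.2, -0.35, 1.1, -1, 0, 0, 0, 0.2, -0.35, 1.1, -1])

```text
time: 11.52
ee_pos: [0.4988, 0.3468, 0.0513]
eef_rot: [0.758, 0.652, -0.001, 0.001]
ft_force: [-7.5, -7.0, 16.5]
width: 0.018
grip_force: 35.0
```

Emit:
drive_tool(series=[0, 0, 0, 0, 0, -0.02, -1, 0, 0, 0, 0, 0, -0.02, -1])

```text
time: 11.68
ee_pos: [0.4991, 0.3473, 0.0513]
eef_rot: [0.758, 0.652, 0.0, 0.0]
ft_force: [-1.1, -2.5, 6.2]
width: 0.0176
grip_force: 35.0
```

Emit:
drive_tool(series=[0, 0, 0, 0, 0, 0, 1, 0, 0, 0, 0, 0, 0, 1, 0, 0, 0, 0, 0, 0, 1, 0, 0, 0, 0, 0, 0, 1, 0, 0, 0, 0, 0, 0, 1, 0, 0, 0, 0, 0, 0, 1, 0, 0, 0, 0, 0, 0, 1, 0, 0, 0, 0, 0, 0, 1])

```text
time: 12.35
ee_pos: [0.4984, 0.3476, 0.0507]
eef_rot: [0.758, 0.652, -0.0, 0.0]
ft_force: [-0.5, -0.8, 0.6]
width: 0.063
grip_force: 0.0
```

Emit:
drive_tool(series=[0, 0, 0, 0, 0, 0, 1, 0, 0, 0, 0, 0, -0.4, 1, 0, 0, 0, 0, 0, -0.9, 1, 0, 0, 0, 0, 0, -1.6, 1, 0, 0, 0, 0, 0, -2.5, 1, 0, 0, 0, 0, 0, -3.5, 1, 0, 0, 0, 0, 0, -4.5, 1, 0, 0, 0, -1, 0, -4.5, -1, 0, 0, 0, -2, 0, -4.5, -1, 0, 0, 0, -3, 0, -4.5, -1], grip_force=20)

```text
time: 13.18
ee_pos: [0.4798, 0.2289, 0.2321]
eef_rot: [0.757, 0.653, 0.001, 0.0]
ft_force: [0.8, -0.3, 0.8]
width: 0.074
grip_force: 0.0
```

```bash
python3 - <<'E'
from m import *
C1=cal('wrist'); w=snap('wrist','w4'); im=snap('top','top4')
s=telemetry.read_state(); print(s['time'],s['ee_pos'],s['width'])
o2=np.hstack([cv2.resize(w,(400,300)),cv2.resize(im[200:320,90:250],(400,300),interpolation=cv2.INTER_CUBIC)])
cv2.imwrite('pics/m4.png',o2[:,:,::-1])
# marker angle fits: project green block centre in views for m
for m in np.arange(.16,.29,.03):
    a=.28-m
    for xh in(.15,):
        print(m, (.065+.152*np.sin(a)).round(4), .152*np.cos(a))
E
```

```text
13.2833 [0.48200345 0.22109603 0.23129222] 0.06684149739119791
0.16 0.0832 0.15090691264978767
0.19 0.0787 0.15138481541782312
0.22 0.0741 0.15172648207015102
0.25 0.0696 0.1519316051298461
0.28 0.065 0.152
```

View pics/m4.png

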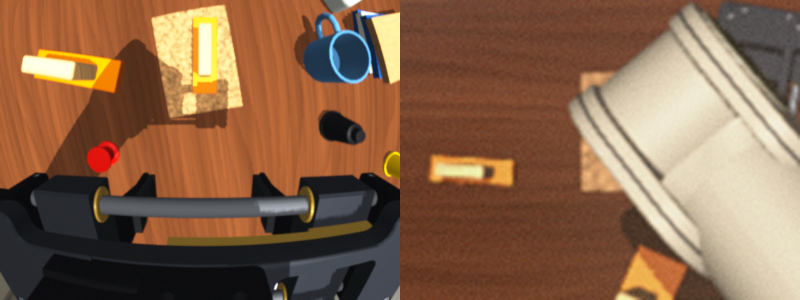

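The scraper stands upright on the mat at left image (204,50). Its pose matches the one it had when I picked it up. I'm moving towards the press, fingers shut, for two wrist views of marker and pointer.

Emit:
drive_tool(series=[0, 0, 1.4, -1, 0, 0, -1, 0, 0, 2.8, -2, 0, 0, -1, 0, 0, 4.2, -3, 0, 0, -1, 0, 0, 5.6, -4, 0.2, 0, -1, 0, 0, 7, -5, 0.4, 0, -1, 0, 0, 8.4, -6, 0.6, 0, -1, 0, 0, 9.8, -7, 0.6, 0, -1, 0, 0, 11.2, -8, 0.6, 0, -1, 0, 0, 12.6, -9, 0.6, 0, -1, 0, 0, 14, -10, 0.6, 0, -1])

```text
time: 14.12
ee_pos: [0.4441, -0.1715, 0.2321]
eef_rot: [0.995, 0.097, 0.001, 0.001]
ft_force: [0.8, 0.2, 0.4]
width: 0.003
grip_force: 0.0
```

Emit:
drive_tool(series=[0, 0, 1.4, 0, 0, 0, -1, 0, 0, 2.3, 0, 0, 0, -1, 0, 0, 2.3, 0, 0, 0, -1, 0, 0, 2.3, 0, 0, 0, -1])

```text
time: 14.45
ee_pos: [0.4448, -0.1696, 0.2316]
eef_rot: [1.0, 0.001, 0.0, 0.0]
ft_force: [0.2, 0.9, -0.2]
width: 0.0003
grip_force: 0.0
```

```bash
python3 - <<'E'
from h import *; import pickle
pickle.dump(cal('wrist'),open('w5.pkl','wb')); snap('wrist','w5')
E
```

Emit:
drive_tool(series=[0, 0, 0, 0, 1, 0, -1, 0, 0, 0, 0, 2, 0, -1, 0, 0, 0, 0, 3, 0, -1, 0, 0, 0, 0, 4, 0, -1, 0, 0, 0, 0, 5, 0, -1, 0, 0, 0, 0, 5, 0, -1, 0, 0, 0, 0, 5, 0, -1])

```text
time: 15.08
ee_pos: [0.4437, -0.3719, 0.2303]
eef_rot: [1.0, -0.001, -0.0, -0.0]
ft_force: [-0.1, 1.3, 0.5]
width: 0.0005
grip_force: 0.0
```

```bash
python3 - <<'E'
from h import *; import pickle
C=cal('wrist');pickle.dump(C,open('w6.pkl','wb')); b=snap('wrist','w6'); a=cv2.imread('pics/w5.png')[:,:,::-1]
C5=pickle.load(open('w5.pkl','rb'))
u=proj('wrist',[.56,-.28,.08],C5).round().astype(int); v=proj('wrist',[.56,-.28,.08],C).round().astype(int); print(u,v,C[3])
c=lambda im,p:(max(0,min(520,p[0]-60)),max(0,min(330,p[1]-75)))
U,V=c(a,u),c(b,v); print(U,V)
f=lambda im,o:cv2.resize(im[o[1]:o[1]+150,o[0]:o[0]+100],None,fx=4,fy=4,interpolation=cv2.INTER_CUBIC)
cv2.imwrite('pics/m6.png',np.hstack([f(a,U),f(b,V)])[:,:,::-1])
E
```

```text
[464  94] [210  90] [ 0.51806245 -0.37192543  0.36962777]
(np.int64(404), np.int64(19)) (np.int64(150), np.int64(15))
```

View pics/m6.png

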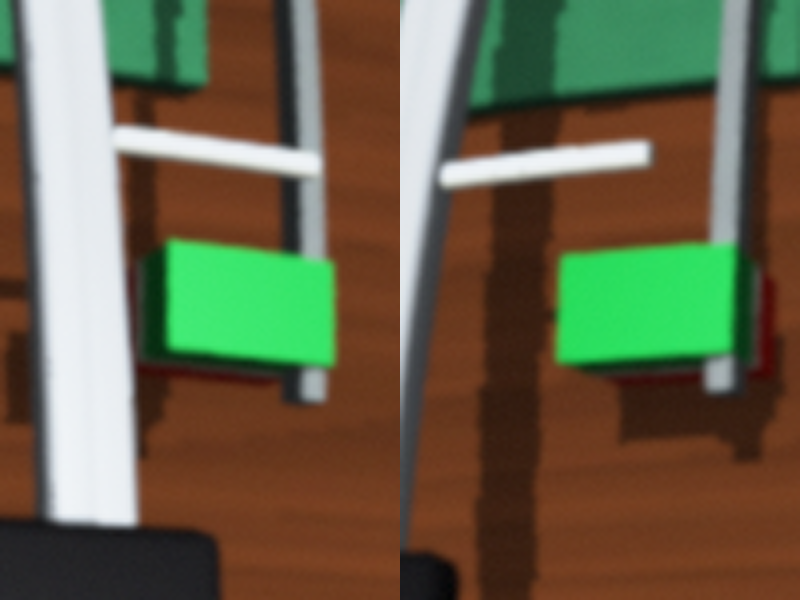

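The crops show the green block's top face, corners left (168,241), (333,262), (334,366), (166,350) and right (559,254), (737,245), (737,354), (557,363). They also show the white pin from root to tip, left (115,140) to (320,163) and right (441,176) to (650,153).

```bash
python3 - <<'E'
from m import *; import pickle
A=pickle.load(open('w5.pkl','rb'));B=pickle.load(open('w6.pkl','rb'))
def T(l,q):
    (a,d),(b,e)=ray('wrist',404+l[0]/4,19+l[1]/4,A),ray('wrist',150+(q[0]-400)/4,15+q[1]/4,B)
    k=np.linalg.lstsq(np.c_[d,-e],b-a,rcond=None)[0];p,s=a+d*k[0],b+e*k[1];return np.r_[(p+s)/2,np.linalg.norm(p-s)].round(4)
for l,q in zip([(168,241),(333,262),(334,366),(166,350)],[(559,254),(737,245),(737,354),(557,363)]): print('g',T(l,q))
print('pin tip',T((320,163),(650,153)),'root',T((115,140),(441,176)))
# hinge bar world x from top image: bar ends z=.065
for u,v in((70,54),(345,61),(555,67)): print('bar',at_z('top',325+u/4,145+v/4,.071,C))
E
```

```text
g [ 0.5706 -0.2637  0.0826  0.0006]
g [ 5.698e-01 -3.005e-01  8.140e-02  4.000e-04]
g [ 5.478e-01 -3.005e-01  8.210e-02  5.000e-04]
g [ 0.5482 -0.2633  0.0829  0.0006]
pin tip [ 0.5855 -0.2887  0.1018  0.0007] root [ 5.854e-01 -2.468e-01  1.034e-01  4.000e-04]
bar [ 0.71253876 -0.01741814  0.071     ]
bar [ 0.70994735 -0.1840429   0.071     ]
bar [ 0.70756495 -0.3115196   0.071     ]
```

Marker angle ≈ 0.227 rad; pin height (0.102, 0.101 expected) and hinge x (0.711) both agree. That puts the TCP at z ≈ 0.111 when pressing at x ≈ 0.48.

Emit:
drive_tool(series=[0, 0, 0, 0.3, -1, 0, -1, 0, 0, 0, 0.6, -2, 0, -1, 0, 0, 0, 0.9, -3, 0, -1, 0, 0, 0, 0.9, -3.4, 0, -1, 0, 0, 0, 0.9, -3.4, 0.5, -1, 0, 0, 0, 0.9, -3.4, 1, -1, 0, 0, 0, 0.9, -3.4, 1.3, -1, 0, 0, 0, 0.9, -3.4, 1.3, -1, 0, 0, 0, 0.9, -3.4, 1.3, -1])

```text
time: 15.88
ee_pos: [0.4804, -0.2335, 0.179]
eef_rot: [1.0, 0.0, -0.0, -0.0]
ft_force: [0.2, -0.6, 0.2]
width: 0.0002
grip_force: 0.0
```

Emit:
drive_tool(series=[0, 0, 0, 0, 0.08, 0.3, -1, 0, 0, 0, 0, 0.08, 0.5, -1, 0, 0, 0, 0, 0.08, 0.7, -1, 0, 0, 0, 0, 0.08, 0.85, -1, 0, 0, 0, 0, 0.08, 1, -1, 0, 0, 0, 0, 0.08, 1.1, -1, 0, 0, 0, 0, 0.08, 1.2, -1, 0, 0, 0, 0, 0.08, 1.3, -1, 0, 0, 0, 0, 0.08, 1.4, -1, 0, 0, 0, 0, 0.08, 1.4, -1])

```text
time: 16.72
ee_pos: [0.48, -0.2376, 0.1221]
eef_rot: [1.0, -0.001, -0.001, -0.0]
ft_force: [-4.6, -0.2, 7.4]
width: 0.0006
grip_force: 3.4
```

Contact (7.4 N). Another 9 mm, then I'll check in a picture.

Emit:
drive_tool(series=[0, 0, 0, 0, 0, 0.06, -1, 0, 0, 0, 0, 0, 0.12, -1, 0, 0, 0, 0, 0, 0.18, -1, 0, 0, 0, 0, 0, 0.23, -1, 0, 0, 0, 0, 0, 0.23, -1, 0, 0, 0, 0, 0, 0.23, -1])

```text
time: 17.22
ee_pos: [0.4796, -0.2377, 0.1133]
eef_rot: [1.0, -0.001, -0.001, 0.0]
ft_force: [-5.9, -0.6, 6.7]
width: 0.0006
grip_force: 3.8
```

```bash
python3 - <<'E'
from m import *; import pickle
W1=cal('wrist'); w=snap('wrist','w7'); sc=snap('scene','scene7'); pickle.dump(W1,open('w7.pkl','wb'))
s=telemetry.read_state(); print(s['ee_pos'],s['ft_force'])
p=proj('wrist',[.57,-.275,.08],W1).round().astype(int); print(p)
o=(int(np.clip(p[0]-75,0,490)),int(np.clip(p[1]-75,0,330))); print(o)
a=cv2.resize(w[o[1]:o[1]+150,o[0]:o[0]+150],(450,450),interpolation=cv2.INTER_CUBIC)
b=cv2.resize(sc[215:305,190:260],(350,450),interpolation=cv2.INTER_CUBIC)
cv2.imwrite('pics/m7.png',np.hstack([a,b])[:,:,::-1])
# predicted pin axis for joint values, root/tip
for q in(.20,.227,.25):
    z=.065+.130*np.sin(.28-q)+.0025; x=.711-.130*np.cos(.28-q)
    print(q,[((proj('wrist',[x,yy,z],W1)-o)*3).round() for yy in(-.2468,-.2887)],[((proj('scene',[x,yy,z-.0025],S)-[190,215])*5).round() for yy in(-.2468,-.2887)])
for m in(.20,.227,.25): 
    z=.065+.152*np.sin(.28-m); x=.711-.152*np.cos(.28-m); print(m,[((proj('scene',[x+.011,-.282,z+d],S)-[190,215])*5).round() for d in(-.014,-.009,.009)])
E
```

```text
[ 0.47962789 -0.23767105  0.11337777] [-5.97168945 -0.49059348  7.93429636]
[407 106]
(332, 31)
0.2 [array([ 42., 149.]), array([305., 161.])] [array([139., 228.]), array([ 64., 231.])]
0.227 [array([ 40., 153.]), array([299., 165.])] [array([140., 232.]), array([ 65., 236.])]
0.25 [array([ 39., 157.]), array([294., 168.])] [array([140., 236.]), array([ 66., 240.])]
0.2 [array([ 81., 236.]), array([ 80., 229.]), array([ 76., 204.])]
0.227 [array([ 82., 241.]), array([ 81., 234.]), array([ 77., 209.])]
0.25 [array([ 83., 246.]), array([ 82., 239.]), array([ 77., 214.])]
```

View pics/m7.png

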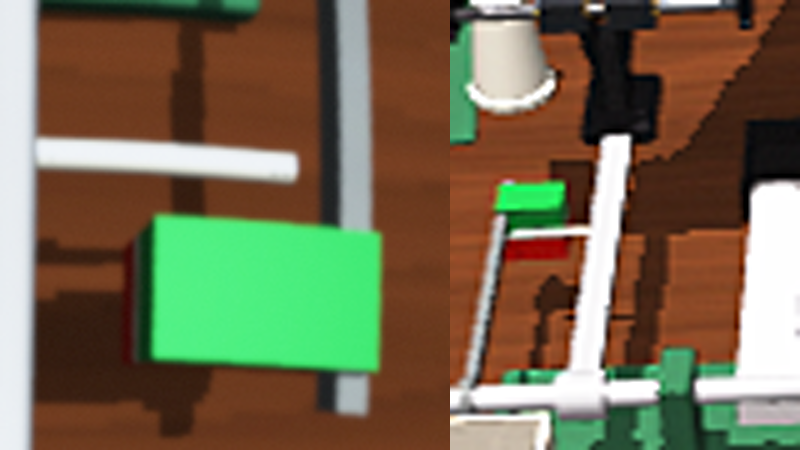

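The wrist crop puts the pin from (40,152) to (298,165). The scene crop shows the pin just above the red edge, as expected at q≈0.22 in this slanted view, with the green front face's top edge at y≈209 (m≈0.227). I'll lower it by 1.6 mm more.

Emit:
drive_tool(series=[0, 0, 0, 0, 0, 0.02, -1, 0, 0, 0, 0, 0, 0.04, -1, 0, 0, 0, 0, 0, 0.04, -1, 0, 0, 0, 0, 0, 0.04, -1, 0, 0, 0, 0, 0, 0.04, -1])

```text
time: 17.73
ee_pos: [0.4796, -0.2377, 0.1118]
eef_rot: [1.0, -0.001, -0.001, 0.0]
ft_force: [-5.4, 1.0, 8.0]
width: 0.0005
grip_force: 3.9
```

```bash
python3 - <<'E'
from m import *
W1=cal('wrist'); w=snap('wrist','w8'); sc=snap('scene','scene8')
s=telemetry.read_state(); print(s['ee_pos'],s['ft_force'],s['joint_vel'].round(3))
# pin tip column (right end) and centre row, from white mask
g=cv2.cvtColor(w,cv2.COLOR_RGB2HSV); m=cv2.inRange(g,(0,0,150),(180,60,255))[70:95,346:440]
n,l,st,c=cv2.connectedComponentsWithStats(m); i=1+np.argmax(st[1:,4]); ys,xs=np.where(l==i); ys+=70; xs+=346
print('tip u',xs.max(),'rows',[(u,ys[xs==u].mean().round(2)) for u in(360,380,400,420,428) if (xs==u).any()])
for q in(.20,.215,.23,.245):
    z=.065+.130*np.sin(.28-q)+.001; x=.711-.130*np.cos(.28-q); print(q,[proj('wrist',[x,yy,z],W1).round(2) for yy in(-.255,-.27,-.2887)])
# same geometry check for scraper & top image of the marker corner prediction
z=lambda m:.065+.152*np.sin(.28-m)+.009
for k in(.2,.227,.25): print(k,[((proj('wrist',[a,b,z(k)],W1)-[332,31])*3).round() for a,b in((.5702,-.2635),(.5702,-.3005),(.548,-.3005),(.548,-.2635))])
E
```

```text
[ 0.47962067 -0.23765801  0.11180683] [-5.60811813  0.47907054  8.41725416] [ 0.001 -0.001  0.     0.001 -0.    -0.002 -0.001]
tip u 431 rows [(360, np.float64(81.5)), (380, np.float64(82.5)), (400, np.float64(83.5)), (420, np.float64(85.5)), (428, np.float64(86.0))]
0.2 [array([363.5 ,  80.79]), array([395.38,  81.99]), array([433.73,  84.45])]
0.215 [array([363.09,  81.69]), array([394.63,  82.86]), array([432.61,  85.25])]
0.23 [array([362.69,  82.52]), array([393.9 ,  83.65]), array([431.51,  85.98])]
0.245 [array([362.3 ,  83.26]), array([393.19,  84.37]), array([430.43,  86.64])]
0.2 [array([159., 216.]), array([396., 230.]), array([392., 373.]), array([157., 364.])]
0.227 [array([155., 218.]), array([386., 232.]), array([383., 372.]), array([153., 363.])]
0.25 [array([151., 220.]), array([379., 233.]), array([376., 371.]), array([150., 362.])]
```

```bash
python3 -c "
from bench import r
print(r.close_job())"
```

```text
the job is handed in; nothing more can be done
None
```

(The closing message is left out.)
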